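# Bolt the straightedge against the porcelain plaque

## Task

Get the marking-out jig ready for ruling a line: draw the bolt on the robot's left, which stands over the seat, fully out to its outer stop, then lay the aluminium straightedge flat on the jig's deck, flush along the edge of the porcelain plaque that faces the robot, and midway between the two bolts, and let go of it. Then push both bolts fully home to their inner stops so that their tongues lie over the straightedge's ends. Leave the mug, the bowl and the rubber block where they are.

Things in the scene. Friction and masses are not known exactly. Their poses are not given: they have to be found in the camera images.
- jig: Fixed jig: plywood deck 12 mm thick, x -50 to 120, y -250 to 250 mm. Origin on the table under the middle of the near edge of its fixed white plaque (x 0 to 100, y -90 to 90, 8 mm high); x points into the plaque, y left along that edge. Straightedge's seat: bare deck x -40 to 0 between two steel bolt tracks (x -40 to 0, |y| 128 to 242, 7 mm high, end caps 12). Small metal stops only at x over 60.
- seat_edge (a point): Middle of the foot of the plaque's near edge, at the height of the deck's top (12 mm above the table); axes as the jig's.
- bolt_left (a joint): Left (+y) bolt, m: 0 = home (inner stop), 0.065 = drawn out (outer stop); stays put, drags 2 N. Black grip block 24 (x) x 20 (y) mm, 14 to 48 mm above the deck, centre at jig x -20, y 135 mm (home) to 200 (out). Its steel tongue, 24 wide, 8 to 14 mm above the deck, reaches 60 mm inward from the grip's centre and passes over the straightedge's 6 mm flat. Starts at or near home, covering the seat.
- bolt_left_grip (a point): Centre of the top face of the left bolt's grip (60 mm above the table); axes as the jig's.
- bolt_right (a joint): Right bolt (-y side), mirror image of the left: 0 = fully home (grip's centre at jig y = -135 mm), 0.065 = fully drawn out (y = -200 mm). It starts drawn out far enough to clear the seat.
- bolt_right_grip (a point): Centre of the top face of the right bolt's grip (60 mm above the table); axes as the jig's.
- rule: Loose aluminium straightedge, 0.22 kg, symmetrical: flat 40 (x) x 210 (y) x 6 mm, with a standing finger rib 12 (x) x 90 (y) mm along its middle, its top 31 mm above the underside: pinch the rib across its 12 mm. Origin at the centre of its underside, y along its length. Either long edge may go against the plaque. Starts flat on the table between robot and jig.
- rule_end_a (a point): Point on the straightedge's underside centre line, 100 mm from its middle along its +y.
- rule_end_b (a point): The same, 100 mm from its middle along its -y.
- mug: White porcelain mug standing on the table, 80 mm across, 90 high, handle at its +y; origin under its centre. Leave alone.
- bowl: White porcelain bowl, 130 mm across, 60 high; origin under its centre. Leave alone.
- block: Dark rubber sanding block 50 (x) x 90 (y) x 28 mm; origin under its centre. Leave alone.
Things that resemble listed ones, but are neither listed nor needed, are in the scene too. Of the things that look like the rule, the middle-sized one is meant.

How it is judged:
On the way, in this order (a step that is already met when the one before it is completed fails the run):
1. the left bolt is drawn out to its outer stop, the straightedge not yet on the jig (value of joint bolt_left above 0.061 m and x of rule in the frame of seat_edge below -0.06 m), for 0.1 s.
2. the straightedge lies flat on the deck, flush along the plaque and let go, both bolts still drawn clear of it (x of rule_end_a in the frame of seat_edge between -0.0225 and -0.018 m and z of each of rule_end_a, rule_end_b in the frame of seat_edge below 0.002 m and x of rule_end_b in the frame of seat_edge between -0.0225 and -0.018 m and y of rule in the frame of seat_edge between -0.021 and 0.021 m and angle between rule's own z axis and vertical below 0.03 rad and contact force between the fingers and rule below 0.1 N and linear speed of rule below 0.01 m/s and value of joint each of bolt_left, bolt_right above 0.03 m), for 0.2 s.
At the end, for the whole second after the job is handed in: Both bolts are home (each within 3 mm of its inner stop); the straightedge lies at rest and flat on the deck under both tongues, gap to the plaque's near edge at most 2.5 mm at either end, its middle within 21 mm of the midpoint between the bolts, touched by nothing of the robot (x of rule_end_a in the frame of seat_edge between -0.0225 and -0.018 m and z of each of rule_end_a, rule_end_b in the frame of seat_edge below 0.002 m and x of rule_end_b in the frame of seat_edge between -0.0225 and -0.018 m and y of rule in the frame of seat_edge between -0.021 and 0.021 m and angle between rule's own z axis and vertical below 0.03 rad and contact force between the fingers and rule below 0.1 N and linear speed of rule below 0.01 m/s and value of joint each of bolt_left, bolt_right below 0.003 m).
It fails at once if the mug is shifted more than 30 mm or tipped over (distance of mug from where it was at the start of the episode above 0.03 m or angle between mug's own z axis and vertical above 0.4 rad).
It fails at once if the bowl is shifted more than 30 mm or tipped over (distance of bowl from where it was at the start of the episode above 0.03 m or angle between bowl's own z axis and vertical above 0.4 rad).
It fails at once if the rubber block is shifted more than 30 mm or tipped over (distance of block from where it was at the start of the episode above 0.03 m or angle between block's own z axis and vertical above 0.4 rad).
It also fails if it takes over 61 s, if anything falls off the work surface, if the arm or the gripper's body presses on something with over 40 N, if the wrist force passes 120 N, or if a joint passes its speed limit or range.

## Robot

A 6-joint arm with a two-finger parallel gripper is mounted at the origin on the work surface. World frame = base frame: x ahead of the robot, y to its left, z up, the work surface at z = 0. Lengths are in m, angles in rad, forces in N, time in s.
With the tool pointing down it reaches from about 0.425 to 0.95 m from the base axis. Payload 3.5 kg.
Tool frame: the origin (TCP) lies at the very end of the fingers, on their centre line; the grasp point (between the pads) lies 19 mm behind it; x points along the fingers, z is the direction in which the jaws open and shut, and the axes are right-handed (so a half turn about x gives the same grasp; the last joint's range is limited). The gripper opens to 85 mm and grips with 20 to 120 N. Pads are 22 mm wide; open, the fingers measure 114 mm over their backs; the gripper's body (76 mm by 85 mm) begins 54 mm behind the grasp point. The pads swing forward as they close: fully open they stand 13 mm farther back than shut.
Start: joints at [-1.278, 0.286, 1.577, -0, 1.279, -0.15], TCP at [0.289, -0.61, 0.231] pointing down, gripper open.
Joint ranges: [-2.77, 2.77], [-0.9, 2.22], [0.21, 2.48], [-1.53, 4.67], [0.24, 2.81], [-2.84, 2.84]. Speed limits (rad/s): [2.79, 2.79, 3.14, 3.14, 3.14, 3.14].

## Interface

Orientations are given as a unit quaternion [x, y, z, w].
In Python, from plant import ctrl, cams gives the robot as it stands.
- The arm moves only by the tool play_rows, never from a script. Its argument "rows" is a list of rows, each a list of 3 entries, a list of its own where there are three numbers: the opening in per cent of the stroke, from 0 (shut) to 100 (fully open), then the shift along the tool's x, y, z in units of 0.3 m (1.0 is 0.3 m), then the turn, a rotation vector about the tool's x, y, z in units of pi/2 rad (1.0 is pi/2 rad). A call has 1 to 10 rows; each row is the pose to reach, as a shift and turn from the pose commanded when the call began, along the tool's axes at that moment; what a row does not reach only later rows make up. A row lasts 1/12 s, in which the tool goes at most 41.7 mm and 7.16 degrees, less where a joint would pass 70% of its speed; a pose out of reach is approached as far as the arm can. A call with a number of a shift or a turn outside -1 to 1 is refused whole. A call with a gripper value outside its range is refused whole. The fingers move at their own pace and stop on an object; "force" is the grip in N (left out, the last holds). Time passes only in rows, so rows that repeat a pose let the fingers close. It gives the time, the measured TCP pose, the force and the opening at its end, in the units of the state.
- ctrl.get_state(): the state, without advancing time (a new reading comes with each control period).
- cams.read_camera(name): name is "side" or "top"; returns a dict with "color" (384x512x3 uint8, red, green, blue), "fx", "fy", "cx", "cy" (pixels), "view" (4x4, takes a point from world to camera coordinates). Camera axes: x right, y down, z forward; pixel columns grow to the right and rows downward; lengths in m; the calibration is good to about 2 mm. A picture is of the moment at which its call begins. There is no depth.
- ctrl.sign_off(): hands the job in, once; it reports no verdict.
The state is a dict: "time": time; "qpos": joint angles; "dq": joint speeds; "joint_efforts": joint torques, N m; "eef_pos": TCP position; "tcp_rot": TCP orientation; "contact_force": force on the tool from outside, world axes, zero at the start; "wrist_torque": the same for the moment, N m; "opening": opening from 0.0 (shut) to 1.0 (fully open).
Only numpy, scipy, OpenCV 4.12 (cv2) and the standard library are available. Lean on these libraries where they do the work, as an engineer would, in place of code of your own. Each camera call takes 0.05 s, during which the arm holds its last target. There are 200 camera calls.

## Working session

There is one attempt and no reset: what is moved stays moved. The work goes in short steps, Python scripts to look and compute and a tool call to move; the robot and the scene stay as the last step left them, time stands still between calls to the robot, and variables do not carry over. Pictures are saved under pics/ and viewed, about 8 in all and at most 12, crops included, and the job is handed in when it is done.

Besides the shell and the picture viewer there is one more tool, called after "Request:" as name(argument=value, ...), one argument or row to a line, values as JSON. play_rows: Moves the arm, as the interface text tells. Shifts and turns lie within -1 to 1; 1 stands for 0.3 m of shift or pi/2 rad of turn. Its arguments: {"type":"object","properties":{"rows":{"type":"array"},"force":{"type":"number"}},"required":["rows"]}

```bash
mkdir -p pics; cat > h.py <<'E'
import numpy as np, cv2
from scipy.spatial.transform import Rotation as R
from plant import ctrl, cams
def shot(n,f=None):
    c=cams.read_camera(n)
    if f: cv2.imwrite('pics/'+f,c['color'][:,:,::-1])
    return c
def ray(c,u,v,z):
    V=np.array(c['view']);d=V[:3,:3].T@np.array([(u-c['cx'])/c['fx'],(v-c['cy'])/c['fy'],1]);o=-V[:3,:3].T@V[:3,3]
    return o+d*(z-o[2])/d[2]
def proj(c,p):
    V=np.array(c['view']);q=V[:3,:3]@np.array(p)+V[:3,3]
    return np.array([c['fx']*q[0]/q[2]+c['cx'],c['fy']*q[1]/q[2]+c['cy']])
E
python3 - <<'E'
from h import *
for n in('top','side'):
    c=shot(n,n+'1.png'); V=np.array(c['view']); print(n,-V[:3,:3].T@V[:3,3],V[2,:3],c['fx'])
s=ctrl.get_state();print(s['eef_pos'],s['tcp_rot'],s['opening'],s['time'])
E
```

```text
top [0.15342221 0.01123718 1.34993528] [ 0.20611337 -0.01833422 -0.97835634] 390.351006388359
side [0.05651479 0.53270873 0.81812639] [ 0.37018297 -0.52948792 -0.76328704] 375.9125991780123
[ 0.28906272 -0.60930362  0.23005108] [ 0.3785172   0.5981765  -0.37748064  0.59700751] 1.003446027218515 0.1
```

View pics/top1.png

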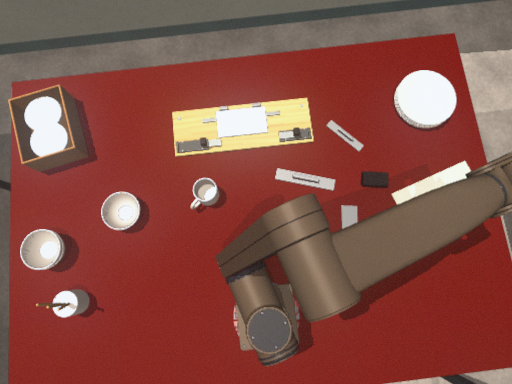

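View pics/side1.png

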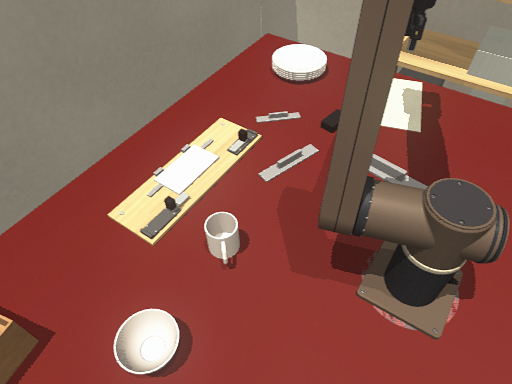

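The top view shows the jig around (243,125), with the left grip at about (204,143) and the right grip at about (296,133). The mug is at (205,191) and the block at (375,179). There are three rule-like pieces, at (345,135), (305,179) and one partly hidden at (349,215). Next I'll measure them.

```bash
cat >> h.py <<'E'
def rect(c,mask,z,amin=60,name=''):
    n,l,st,ce=cv2.connectedComponentsWithStats(mask.astype(np.uint8),connectivity=8)
    for i in range(1,n):
        if st[i,4]<amin: continue
        v,u=np.nonzero(l==i)
        P=np.array([ray(c,a,b,z)[:2] for a,b in zip(u,v)])*1000
        (cx,cy),(w,h),a=cv2.minAreaRect(P.astype(np.float32))
        print(name,'px',ce[i].round(1),'n',st[i,4],'ctr',round(cx,1),round(cy,1),'wh',round(w,1),round(h,1),'ang',round(a,1))
E
python3 - <<'E'
from h import *
for n in('top','side'):
    c=shot(n); im=c['color'];hsv=cv2.cvtColor(im,cv2.COLOR_RGB2HSV);H,S,V=[hsv[:,:,i].astype(int) for i in range(3)]
    print(n)
    rect(c,(H>15)&(H<35)&(S>60)&(V>120),.012,300,'deck')
    rect(c,(S<60)&(V>215),.020,200,'white')
    rect(c,(S<70)&(V>110),.006,60,'grey')
    rect(c,(V<40),.05,15,'dark')
    big=cv2.resize(im[80:240,160:420] if n=='top' else im[90:250,100:420],None,fx=3 if n=='top' else 2.5,fy=3 if n=='top' else 2.5,interpolation=cv2.INTER_CUBIC)
    cv2.imwrite(f'pics/{n}2.png',big[:,:,::-1])
E
```

```text
top
deck px [242.5 126.9] n 3773 ctr 663.9 5.6 wh 500.2 171.4 ang 89.5
white px [425.8  97.1] n 2544 ctr 693.5 -674.6 wh 211.3 211.5 ang 46.9
white px [ 45.2 126. ] n 1821 ctr 751.7 712.3 wh 222.7 130.9 ang 11.4
white px [240.5 120.9] n 1362 ctr 680.9 11.4 wh 101.8 270.5 ang 1.0
white px [432.3 182. ] n 1039 ctr 371.8 -626.7 wh 53.9 289.2 ang 17.3
white px [125.4 210.6] n 648 ctr 409.7 439.9 wh 89.7 111.5 ang 86.8
white px [ 47.6 249. ] n 590 ctr 295.3 721.5 wh 98.1 130.6 ang 41.4
white px [ 65.7 297.6] n 232 ctr 139.2 648.8 wh 78.9 41.1 ang 75.2
grey px [315.2  55.9] n 18445 ctr 757.1 -92.0 wh 1970.2 635.1 ang 89.1
grey px [424.9  98.7] n 2838 ctr 691.9 -676.2 wh 216.7 236.4 ang 38.2
grey px [ 45.6 125.7] n 1998 ctr 760.4 719.4 wh 229.9 138.9 ang 11.7
grey px [241.2 120.3] n 1558 ctr 693.2 6.5 wh 284.5 120.9 ang 89.7
grey px [344.5 135.3] n 313 ctr 587.8 -357.9 wh 151.8 29.9 ang 42.3
grey px [304.8 133.2] n 93 ctr 611.2 -216.0 wh 40.3 41.9 ang 83.1
grey px [286.3 135.4] n 153 ctr 611.7 -150.9 wh 57.4 39.0 ang 89.7
grey px [213.6 142.4] n 104 ctr 616.8 114.7 wh 54.6 26.5 ang 83.1
gre
[... 1956 characters left out ...]
.9 191.8 wh 40.2 97.8 ang 0.2
grey px [222.1 234.7] n 1368 ctr 451.6 138.3 wh 88.6 161.3 ang 41.0
grey px [431.9 266.6] n 250 ctr -36.1 -82.6 wh 136.9 50.3 ang 22.4
grey px [146.1 341.1] n 3367 ctr 425.0 438.7 wh 139.6 137.2 ang 33.4
dark px [418.   12.9] n 375 ctr 424.1 -1239.3 wh 86.5 399.3 ang 4.0
dark px [422.1  27.4] n 26 ctr 366.1 -1149.0 wh 11.5 179.6 ang 10.9
dark px [329.1 128. ] n 55 ctr 397.4 -348.6 wh 48.3 37.3 ang 18.8
dark px [357.  223.9] n 87 ctr 171.1 -85.2 wh 21.2 129.5 ang 12.7
dark px [413.  279.3] n 1905 ctr -5.5 15.2 wh 133.5 145.3 ang 85.8
dark px [492.  258.5] n 27 ctr -133.1 -135.9 wh 42.6 7.1 ang 72.0
dark px [482.  260.1] n 25 ctr -114.4 -117.0 wh 32.8 9.4 ang 57.0
```

View pics/top2.png

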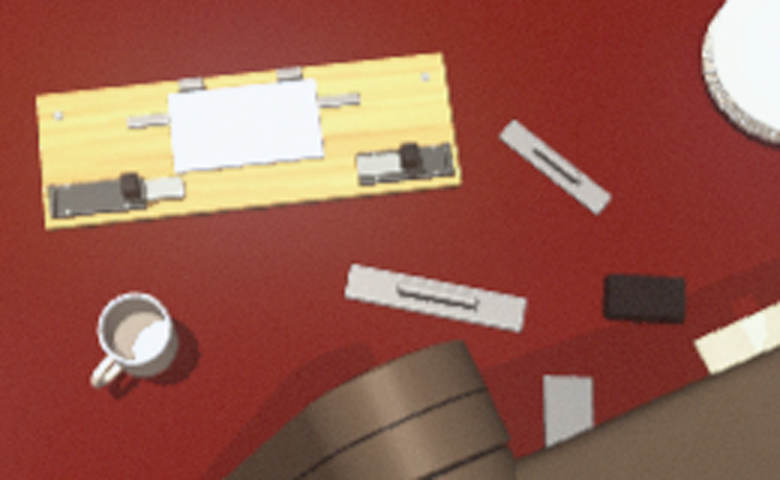

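```bash
cat >> h.py <<'E'
def blob(mask,px):
    n,l=cv2.connectedComponents(mask.astype(np.uint8)); px=tuple(int(round(a)) for a in px)
    m=(l==l[px[1],px[0]]).astype(np.uint8); return m
def sides(c,m,z):
    k=max(cv2.findContours(m,cv2.RETR_EXTERNAL,cv2.CHAIN_APPROX_NONE)[0],key=len)[:,0]
    P=np.array([ray(c,a,b,z)[:2] for a,b in k])*1000
    B=cv2.boxPoints(cv2.minAreaRect(P.astype(np.float32)))
    for i in range(4):
        a,b=B[i],B[(i+1)%4];L=np.linalg.norm(b-a);t=(b-a)/L;n=np.array([-t[1],t[0]])
        s=(P-a)@t;d=abs((P-a)@n);Q=P[(s>.06*L)&(s<.94*L)&(d<8)]
        if len(Q)<6: continue
        vx,vy,x,y=cv2.fitLine(Q.astype(np.float32),cv2.DIST_HUBER,0,.01,.01).ravel()
        print('  side mid',((a+b)/2).round(1),'L',L.round(1),'fit ang',np.degrees(np.arctan2(vy,vx)).round(2),'pt',round(float(x),1),round(float(y),1),'n',len(Q))
def masks(c):
    hsv=cv2.cvtColor(c['color'],cv2.COLOR_RGB2HSV);H,S,V=[hsv[:,:,i].astype(int) for i in range(3)]
    return (H>15)&(H<35)&(S>60)&(V>120),(S<60)&(V>215),(S<70)&(V>110)
E
python3 - <<'E'
from h import *
px={'top':((180,125),(235,125),(325,184)),'side':((150,185),(185,170),(270,172))}
for n in px:
    c=shot(n);D,W,G=masks(c)
    ker=np.ones((3,3),np.uint8)
    print(n,'deck');sides(c,max((blob(D,(u,v)) for u in range(150,300,15) for v in range(100,220,15) if D[v,u]),key=lambda m:m.sum()),.012)
    print('plaque');sides(c,blob(cv2.morphologyEx(W.astype(np.uint8),cv2.MORPH_OPEN,np.ones((7,7),np.uint8)),px[n][1]),.02)
    print('rule');sides(c,blob(G,px[n][2]),.006)
    # grips: predicted jig
    for p in ((.609,.135+.006),(.609,-.15)): print('grip pred',proj(c,[*p,.06]))
s=ctrl.get_state();print(R.from_quat(s['tcp_rot']).as_matrix().round(3),s['qpos'])
E
```

```text
top deck
  side mid [ 661.9 -244.5] L 171.4 fit ang -0.36 pt 661.5 -242.6 n 39
  side mid [749.6   5. ] L 500.3 fit ang 89.57 pt 747.6 6.4 n 82
  side mid [665.9 255.8] L 171.4 fit ang -0.3 pt 663.7 253.9 n 39
  side mid [578.2   6.3] L 500.3 fit ang 89.5 pt 580.2 4.7 n 122
plaque
  side mid [679.8 -82.8] L 99.5 fit ang -1.03 pt 679.9 -80.9 n 22
  side mid [730.8   6. ] L 179.0 fit ang 89.32 pt 728.3 5.2 n 43
  side mid [682.4  96.2] L 99.5 fit ang 0.07 pt 685.8 94.4 n 22
  side mid [631.4   7.4] L 179.0 fit ang 88.91 pt 633.4 7.3 n 44
rule
  side mid [ 410.8 -292.4] L 42.1 fit ang -16.39 pt 411.9 -290.7 n 10
  side mid [ 464.3 -199.1] L 210.8 fit ang 71.8 pt 462.9 -197.6 n 52
  side mid [477.7 -92.5] L 42.1 fit ang -18.49 pt 475.7 -93.3 n 10
  side mid [ 424.3 -185.8] L 210.8 fit ang 71.75 pt 426.2 -185.5 n 52
grip pred [204.42388582 140.5432486 ]
grip pred [287.62735377 130.95468802]
side deck
  side mid [ 663.1 -243.7] L 175.3 fit ang -1.62 pt 671.9 -240.8 n 32
  side mid [752.    6.7] L 501.8 fit ang 89.63 pt 749.7 31.0 n 72
  side mid [665.7 258. ] L 175.3 fit ang -0.58 pt 662.4
[... 177 characters left out ...]
L 182.1 fit ang 89.83 pt 730.8 4.3 n 39
  side mid [682.3  97. ] L 102.2 fit ang -0.11 pt 678.6 95.1 n 24
  side mid [630.9   6.2] L 182.1 fit ang 89.59 pt 632.3 10.8 n 35
rule
  side mid [ 413.2 -293.2] L 47.2 fit ang -16.3 pt 416.7 -291.8 n 11
  side mid [ 469.3 -199.6] L 213.1 fit ang 72.79 pt 469.0 -188.7 n 48
  side mid [480.7 -91.1] L 47.2 fit ang -18.65 pt 480.3 -93.6 n 12
  side mid [ 424.6 -184.6] L 213.1 fit ang 71.53 pt 428.3 -183.5 n 49
grip pred [171.52495003 198.05857733]
grip pred [236.35392765 136.39791849]
[[-0.     0.904  0.428]
 [ 0.001  0.428 -0.904]
 [-1.     0.    -0.001]] [-1.27798146e+00  2.86595331e-01  1.57715581e+00  1.64261399e-06
  1.27858937e+00 -1.49990921e-01]
```

View pics/side2.png

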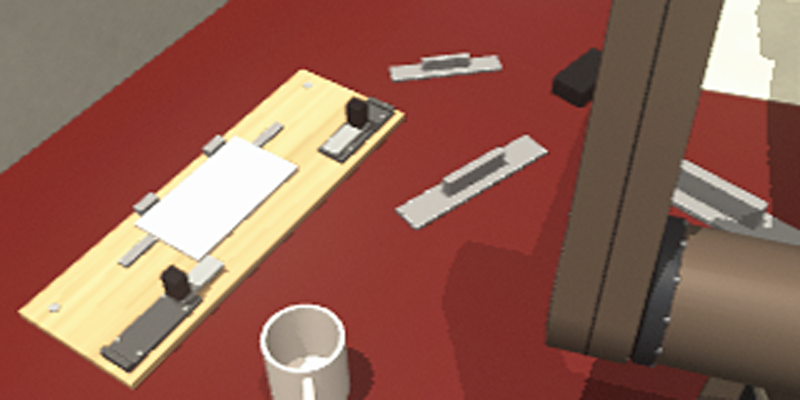

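The crop confirms it: the middle-sized rule, measured at about 211 x 42 mm, is the one at world (0.445,-0.192), and its length lies 71.7° from x. The jig origin is about (0.630,0.0066) with a yaw of −0.45°. The left bolt is home, with its grip near world (0.611,0.142). I'll push the bolts with shut fingers.

```bash
cat >> h.py <<'E'
def to(x,y,z,yaw):
    "shift/turn in move units to a world TCP (m) with tool down and tool z at yaw (deg)"
    s=ctrl.get_state();M=R.from_quat(s['tcp_rot']);m=M.as_matrix()
    zz=np.array([np.cos(np.radians(yaw)),np.sin(np.radians(yaw)),0]);xx=np.array([0,0,-1.]);T=np.c_[xx,np.cross(zz,xx),zz]
    print('shift',(m.T@(np.array([x,y,z])-s['eef_pos'])/.3).round(3),'turn',((M.inv()*R.from_matrix(T)).as_rotvec()/(np.pi/2)).round(4),'| at',np.array(s['eef_pos']).round(4),'F',np.array(s['contact_force']).round(1),'t',round(s['time'],2),'open',round(s['opening'],3))
def jig(x,y,z=0): return [*(np.array([.630,.0066])+R.from_euler('z',-.45,degrees=True).as_matrix()[:2,:2]@[x,y]),z]
E
echo ok
```

```text
ok
```

Request:
play_rows(
  rows=[
    [0,[0,0.99,-0.84],[-0.36,0,0]],
    [0,[0,0.99,-0.84],[-0.36,0,0]],
    [0,[0,0.99,-0.84],[-0.36,0,0]],
    [0,[0,0.99,-0.84],[-0.36,0,0]],
    [0,[0,0.99,-0.84],[-0.36,0,0]],
    [0,[0,0.99,-0.84],[-0.36,0,0]],
    [0,[0,0.99,-0.84],[-0.36,0,0]],
    [0,[0,0.99,-0.84],[-0.36,0,0]],
    [0,[0,0.99,-0.84],[-0.36,0,0]],
    [0,[0,0.99,-0.84],[-0.36,0,0]],
  ],
)

```text
time: 1.13
eef_pos: [0.4508, -0.2505, 0.2315]
tcp_rot: [0.196, 0.68, -0.194, 0.68]
contact_force: [-0.7, 0.5, -0.2]
opening: -0.002
```

```bash
python3 -c "
from h import *
p=jig(-.020,.095);to(p[0],p[1],.12,-.45)"
```

```text
shift [ 0.374  1.278 -0.171] turn [-3.508e-01  3.000e-04 -1.100e-03] | at [ 0.4508 -0.2505  0.2315] F [-0.7  0.5 -0.2] t 1.13 open -0.002
```

Request:
play_rows(
  rows=[
    [0,[0.1,1,-0.17],[-0.35,0,0]],
    [0,[0.1,1,-0.17],[-0.35,0,0]],
    [0,[0.1,1,-0.17],[-0.35,0,0]],
    [0,[0.1,1,-0.17],[-0.35,0,0]],
    [0,[0.1,1,-0.17],[-0.35,0,0]],
    [0,[0.1,1,-0.17],[-0.35,0,0]],
    [0,[0.1,1,-0.17],[-0.35,0,0]],
    [0,[0.1,1,-0.17],[-0.35,0,0]],
    [0,[0.1,1,-0.17],[-0.35,0,0]],
    [0,[0.1,1,-0.17],[-0.35,0,0]],
  ],
)

```text
time: 1.97
eef_pos: [0.5663, 0.0263, 0.2011]
tcp_rot: [0.004, 0.707, -0.004, 0.707]
contact_force: [0.6, -0.5, -0.2]
opening: -0.001
```

```bash
python3 -c "
from h import *
p=jig(-.020,.09);to(p[0],p[1],.036,-.45)"
```

```text
shift [0.55  0.237 0.146] turn [-0.0019 -0.0005  0.0004] | at [0.5663 0.0263 0.2011] F [ 0.6 -0.5 -0.2] t 1.97 open -0.001
```

Request:
play_rows(
  rows=[
    [0,[0.1,0.24,0.146],[-0.002,0,0]],
    [0,[0.25,0.24,0.146],[-0.002,0,0]],
    [0,[0.4,0.24,0.146],[-0.002,0,0]],
    [0,[0.55,0.24,0.146],[-0.002,0,0]],
    [0,[0.55,0.24,0.146],[-0.002,0,0]],
    [0,[0.55,0.24,0.146],[-0.002,0,0]],
    [0,[0.55,0.24,0.146],[-0.002,0,0]],
  ],
)

```text
time: 2.55
eef_pos: [0.6096, 0.0958, 0.0345]
tcp_rot: [0.004, 0.709, -0.004, 0.705]
contact_force: [0.5, 0.7, 1.1]
opening: -0.002
```

Request:
play_rows(
  rows=[
    [0,[0,0.03,0],[0,0,0]],
    [0,[0,0.06,0],[0,0,0]],
    [0,[0,0.09,0],[0,0,0]],
    [0,[0,0.12,0],[0,0,0]],
    [0,[0,0.15,0],[0,0,0]],
    [0,[0,0.18,0],[0,0,0]],
    [0,[0,0.21,0],[0,0,0]],
    [0,[0,0.24,0],[0,0,0]],
    [0,[0,0.26,0],[0,0,0]],
    [0,[0,0.27,0],[0,0,0]],
  ],
)

```text
time: 3.38
eef_pos: [0.6118, 0.1796, 0.0362]
tcp_rot: [0.003, 0.707, -0.003, 0.707]
contact_force: [0.6, -1.8, 0.3]
opening: -0.006
```

```bash
python3 -c "
from h import *
p=jig(-.020,.179);to(p[0],p[1],.036,-.45)"
```

```text
shift [ 0.001  0.02  -0.001] turn [-0.0005 -0.0002 -0.    ] | at [0.6118 0.1796 0.0362] F [ 0.6 -1.8  0.3] t 3.38 open -0.006
```

Request:
play_rows(
  rows=[
    [0,[0,0.01,0],[0,0,0]],
    [0,[0,0.02,0],[0,0,0]],
    [0,[0,0.025,0],[0,0,0]],
    [0,[0,0.03,0],[0,0,0]],
    [0,[0,0.03,0],[0,0,0]],
  ],
)

```text
time: 3.8
eef_pos: [0.6118, 0.1853, 0.0361]
tcp_rot: [0.002, 0.708, -0.005, 0.706]
contact_force: [-0.3, -8.0, 3.2]
opening: 0.002
```

The bolt is against its outer stop: the force rose to 8 N at the predicted position. Now for the rule.

Request:
play_rows(
  rows=[
    [0,[-0.13,-0.03,0],[0,0,0]],
    [0,[-0.26,-0.04,0],[0,0,0]],
    [50,[-0.4,-0.1,-0.05],[0,0,0]],
    [50,[-0.45,-0.2,-0.1],[0,0,0]],
    [50,[-0.45,-0.98,-0.5],[0.2,0,0]],
    [50,[-0.45,-0.98,-0.5],[0.2,0,0]],
    [50,[-0.45,-0.98,-0.5],[0.2,0,0]],
    [50,[-0.45,-0.98,-0.5],[0.2,0,0]],
    [50,[-0.45,-0.98,-0.5],[0.2,0,0]],
    [50,[-0.45,-0.98,-0.5],[0.2,0,0]],
  ],
)

```text
time: 4.63
eef_pos: [0.464, -0.094, 0.1709]
tcp_rot: [0.115, 0.698, -0.113, 0.698]
contact_force: [0.5, -0.5, -0.4]
opening: 0.499
```

```bash
python3 -c "
from h import *
to(.4445,-.1923,.10,-18.3)"
```

```text
shift [ 0.236 -0.332  0.043] turn [-0.0028 -0.0002 -0.001 ] | at [ 0.464  -0.094   0.1709] F [ 0.5 -0.5 -0.4] t 4.63 open 0.499
```

Request:
play_rows(
  rows=[
    [50,[0.236,-0.332,0.043],[-0.003,0,0]],
    [50,[0.236,-0.332,0.043],[-0.003,0,0]],
    [50,[0.236,-0.332,0.043],[-0.003,0,0]],
    [50,[0.236,-0.332,0.043],[-0.003,0,0]],
    [50,[0.236,-0.332,0.043],[-0.003,0,0]],
  ],
)

```text
time: 5.05
eef_pos: [0.4444, -0.192, 0.0987]
tcp_rot: [0.115, 0.699, -0.113, 0.697]
contact_force: [0.4, -0.4, 0.6]
opening: 0.5
```

```bash
python3 - <<'E'
from h import *
to(.4445,-.1923,.010,-18.3)
a=shot('top');b=shot('side')
u,v=proj(a,[.4445,-.1923,.03]).astype(int);A=a['color'][v-50:v+50,u-66:u+66]
u,v=proj(b,[.4445,-.1923,.03]).astype(int);B=b['color'][v-50:v+50,u-66:u+66]
cv2.imwrite('pics/g1.png',cv2.resize(np.hstack([A,B]),None,fx=3,fy=3,interpolation=cv2.INTER_CUBIC)[:,:,::-1])
E
```

```text
shift [ 0.296 -0.002  0.002] turn [-0.0024 -0.0025 -0.0016] | at [ 0.4444 -0.192   0.0987] F [ 0.4 -0.4  0.6] t 5.05 open 0.5
```

View pics/g1.png

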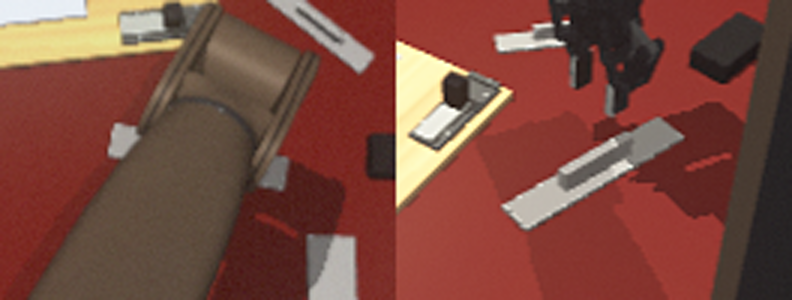

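The side crop shows the fingers straddling the rib direction above the rule, nothing in the way. I'll descend.

Request:
play_rows(
  rows=[
    [50,[0.1,-0.002,0.002],[-0.002,0,0]],
    [50,[0.2,-0.002,0.002],[-0.002,0,0]],
    [50,[0.25,-0.002,0.002],[-0.002,0,0]],
    [50,[0.28,-0.002,0.002],[-0.002,0,0]],
    [50,[0.294,-0.002,0.002],[-0.002,0,0]],
    [50,[0.294,-0.002,0.002],[-0.002,0,0]],
  ],
)

```text
time: 5.65
eef_pos: [0.4469, -0.1919, 0.0126]
tcp_rot: [0.111, 0.698, -0.111, 0.699]
contact_force: [-0.4, -0.1, 0.1]
opening: 0.504
```

Request:
play_rows(
  rows=[
    [10,[0,0,0],[0,0,0]],
    [10,[0,0,0],[0,0,0]],
    [5,[0,0,0],[0,0,0]],
    [0,[0,0,0],[0,0,0]],
    [0,[0,0,0],[0,0,0]],
    [0,[0,0,0],[0,0,0]],
    [0,[0,0,0],[0,0,0]],
  ],
  force=40,
)

```text
time: 6.23
eef_pos: [0.4475, -0.1932, 0.0139]
tcp_rot: [0.111, 0.697, -0.112, 0.699]
contact_force: [-0.2, 1.1, 6.3]
opening: 0.127
```

Request:
play_rows(
  rows=[
    [0,[-0.05,0,0],[0,0,0]],
    [0,[-0.1,0,0],[0,0,0]],
    [0,[-0.2,0,0],[0,0,0]],
    [0,[-0.35,0,0],[0,0,0]],
    [0,[-0.35,0,0],[0,0,0]],
    [0,[-0.35,0,0],[0,0,0]],
  ],
)

```text
time: 6.73
eef_pos: [0.4481, -0.194, 0.1205]
tcp_rot: [0.11, 0.696, -0.112, 0.701]
contact_force: [-0.4, 0.4, -2.5]
opening: 0.126
```

```bash
python3 - <<'E'
from h import *
p=jig(-.060,0);to(p[0],p[1],.12,-.45)
b=shot('side')
u,v=proj(b,[.4445,-.1923,.1]).astype(int);B=b['color'][v-60:v+60,u-80:u+80]
cv2.imwrite('pics/g2.png',cv2.resize(B,None,fx=4,fy=4,interpolation=cv2.INTER_CUBIC)[:,:,::-1])
E
```

```text
shift [0.001 0.763 0.178] turn [-0.1962  0.0042  0.0021] | at [ 0.4481 -0.194   0.1205] F [-0.4  0.4 -2.5] t 6.73 open 0.126
```

View pics/g2.png

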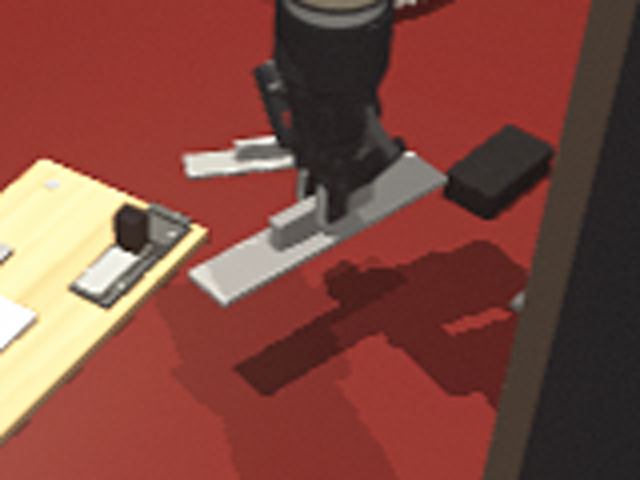

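The rule is gripped near the middle of its rib and has lifted clear; the 2.5 N matches its weight. I'll carry it to in front of the seat.

Request:
play_rows(
  rows=[
    [0,[0,0.13,0.03],[-0.03,0,0]],
    [0,[0,0.25,0.06],[-0.06,0,0]],
    [0,[0,0.38,0.09],[-0.09,0,0]],
    [0,[0,0.5,0.12],[-0.13,0,0]],
    [0,[0,0.64,0.15],[-0.16,0,0]],
    [0,[0,0.763,0.178],[-0.197,0,0]],
    [0,[0,0.763,0.178],[-0.197,0,0]],
    [0,[0,0.763,0.178],[-0.197,0,0]],
    [0,[0,0.763,0.178],[-0.197,0,0]],
  ],
)

```text
time: 7.53
eef_pos: [0.5663, 0.0086, 0.1146]
tcp_rot: [0.002, 0.709, -0.002, 0.705]
contact_force: [0.2, -0.8, -1.9]
opening: 0.128
```

```bash
python3 - <<'E'
from h import *
p=jig(-.030,0);to(p[0],p[1],.030,-.45)
for n in('top','side'):
    c=shot(n,n+'3.png')
c=shot('top');D,W,G=masks(c);cv2.imwrite('pics/t3.png',cv2.resize(c['color'][90:190,170:330],None,fx=5,fy=5,interpolation=cv2.INTER_CUBIC)[:,:,::-1])
E
```

```text
shift [ 0.281 -0.005  0.114] turn [ 0.0012 -0.0034 -0.0002] | at [0.5663 0.0086 0.1146] F [ 0.2 -0.8 -1.9] t 7.53 open 0.128
```

View pics/side3.png

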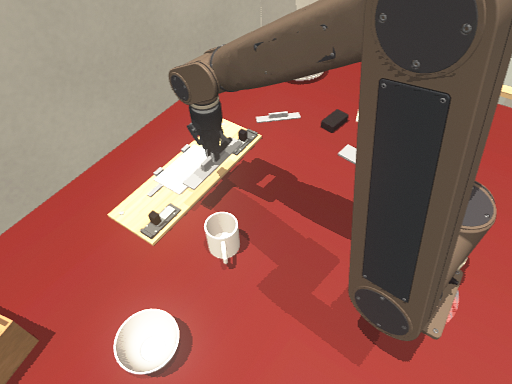

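Request:
play_rows(
  rows=[
    [0,[0.05,-0.005,0.06],[0,0,0]],
    [0,[0.1,-0.005,0.1],[0,0,0]],
    [0,[0.18,-0.005,0.1],[0,0,0]],
    [0,[0.25,-0.005,0.1],[0,0,0]],
    [0,[0.28,-0.005,0.1],[0,0,0]],
    [0,[0.28,-0.005,0.1],[0,0,0]],
    [0,[0.28,-0.005,0.1],[0,0,0]],
  ],
)

```text
time: 8.27
eef_pos: [0.5978, 0.006, 0.0332]
tcp_rot: [0.003, 0.707, -0.003, 0.707]
contact_force: [-0.5, 0.1, -3.4]
opening: 0.131
```

```bash
python3 - <<'E'
from h import *
p=jig(-.020,0);to(p[0],p[1],.026,-.45)
E
```

```text
shift [0.024 0.003 0.041] turn [ 0.0001 -0.0005 -0.0001] | at [0.5978 0.006  0.0332] F [-0.5  0.1 -3.4] t 8.27 open 0.131
```

Not touching yet. I'll lower in small steps and read the force.

Request:
play_rows(
  rows=[
    [0,[0.006,0,0],[0,0,0]],
    [0,[0.012,0,0],[0,0,0]],
    [0,[0.016,0,0],[0,0,0]],
    [0,[0.02,0,0],[0,0,0]],
    [0,[0.02,0,0],[0,0,0]],
    [0,[0.02,0,0],[0,0,0]],
  ],
)

```text
time: 8.77
eef_pos: [0.5983, 0.0068, 0.0275]
tcp_rot: [0.002, 0.707, -0.002, 0.707]
contact_force: [-1.0, 0.7, -1.6]
opening: 0.13
```

Request:
play_rows(
  rows=[
    [0,[0.004,0,0],[0,0,0]],
    [0,[0.008,0,0],[0,0,0]],
    [0,[0.008,0,0],[0,0,0]],
    [0,[0.008,0,0],[0,0,0]],
  ],
)

```text
time: 9.1
eef_pos: [0.5985, 0.0067, 0.0259]
tcp_rot: [0.002, 0.707, -0.002, 0.707]
contact_force: [-2.9, 1.3, 5.6]
opening: 0.133
```

The rule is on the deck, with fz going from −2.5 to +5.6 N at z ≈ 0.026. I'll ease off a little and slide it toward the plaque.

Request:
play_rows(
  rows=[
    [0,[-0.004,0,0],[0,0,0]],
    [0,[-0.004,0,0.01],[0,0,0]],
    [0,[-0.004,0,0.018],[0,0,0]],
    [0,[-0.004,0,0.025],[0,0,0]],
    [0,[-0.004,0,0.03],[0,0,0]],
    [0,[-0.004,0,0.03],[0,0,0]],
  ],
)

```text
time: 9.6
eef_pos: [0.6077, 0.0066, 0.0259]
tcp_rot: [0.002, 0.707, -0.002, 0.707]
contact_force: [0.9, 0.0, -0.3]
opening: 0.129
```

Request:
play_rows(
  rows=[
    [0,[0,0,0.004],[0,0,0]],
    [0,[0,0,0.008],[0,0,0]],
    [0,[0,0,0.012],[0,0,0]],
    [0,[0,0,0.012],[0,0,0]],
  ],
)

```text
time: 9.93
eef_pos: [0.6099, 0.0067, 0.026]
tcp_rot: [0.002, 0.708, -0.002, 0.706]
contact_force: [-4.0, -0.2, 2.4]
opening: 0.127
```

Request:
play_rows(
  rows=[
    [0,[0,0,0.004],[0,0,0]],
    [0,[0,0,0.008],[0,0,0]],
    [0,[0,0,0.008],[0,0,0]],
  ],
)

```text
time: 10.18
eef_pos: [0.61, 0.0067, 0.026]
tcp_rot: [0.002, 0.711, -0.002, 0.704]
contact_force: [-11.5, -0.6, 8.2]
opening: 0.128
```

The plaque is reached: x stalls at 0.610 and the force climbs to 11 N. I'll ease off and let go.

Request:
play_rows(
  rows=[
    [0,[0,0,-0.004],[0,0,0]],
    [0,[0,0,-0.007],[0,0,0]],
    [0,[0,0,-0.007],[0,0,0]],
    [25,[0,0,-0.007],[0,0,0]],
    [25,[0,0,-0.007],[0,0,0]],
    [40,[0,0,-0.007],[0,0,0]],
    [40,[0,0,-0.007],[0,0,0]],
    [40,[-0.02,0,-0.007],[0,0,0]],
  ],
)

```text
time: 10.85
eef_pos: [0.6106, 0.0067, 0.0312]
tcp_rot: [0.002, 0.708, -0.002, 0.707]
contact_force: [0.1, 0.1, -0.6]
opening: 0.397
```

Request:
play_rows(
  rows=[
    [40,[-0.13,0,0],[0,0,0]],
    [40,[-0.25,0,0],[0,0,0]],
    [0,[-0.4,0,-0.2],[0,0,0]],
    [0,[-0.4,0,-0.5],[0,0,0]],
    [0,[-0.4,0,-0.5],[0,0,0]],
    [0,[-0.4,0,-0.5],[0,0,0]],
    [0,[-0.4,0,-0.5],[0,0,0]],
  ],
)

```text
time: 11.43
eef_pos: [0.4555, 0.0086, 0.1518]
tcp_rot: [0.002, 0.708, -0.002, 0.706]
contact_force: [0.5, 0.1, -1.5]
opening: 0.002
```

```bash
python3 - <<'E'
from h import *
p=jig(-.020,0);to(p[0],p[1],.026,-.45)
a=shot('top','top4.png');b=shot('side')
B=b['color'][120:250,95:275]
cv2.imwrite('pics/p4.png',cv2.resize(B,None,fx=4.4,fy=4.4,interpolation=cv2.INTER_CUBIC)[:,:,::-1])
E
```

```text
shift [ 0.418 -0.003  0.516] turn [ 0.0012 -0.0019 -0.0003] | at [0.4555 0.0086 0.1518] F [ 0.5  0.1 -1.5] t 11.43 open 0.002
```

View pics/p4.png

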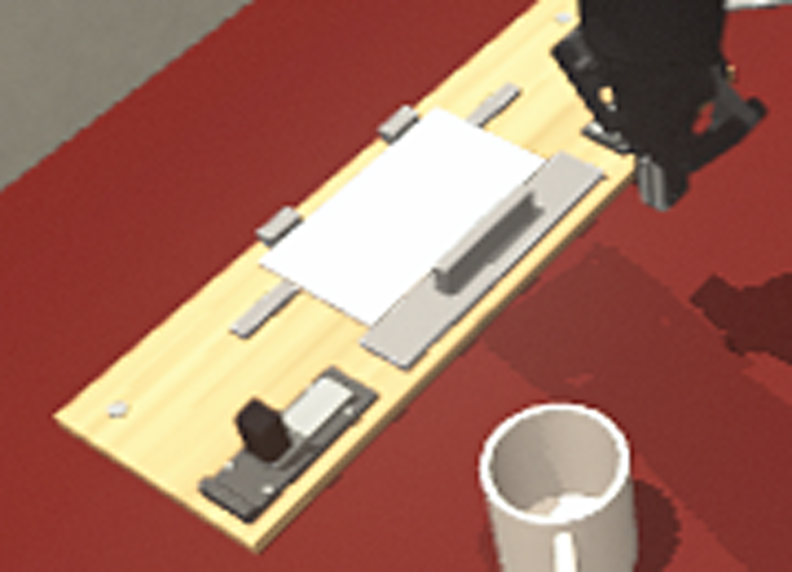

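The side crop shows the rule flat and apparently flush along the plaque, with both bolts clear. To make sure both ends are seated, I'll nudge the rule's near edge low down, close to each end.

```bash
python3 - <<'E'
from h import *
p=jig(-.080,.08);to(p[0],p[1],.016,-.45)
c=cv2.imread('pics/top4.png')[:,:,::-1];cc=shot('top');D,W,G=masks(cc)
for n in('top','side'):
    c=shot(n);D,W,G=masks(c)
    # rule end corners: grey (not white) edges near predicted near edge: red channel profile along x at several y
    for y in(-.085,-.06,.06,.085):
        xs=np.arange(-.06,-.005,.0005);g=np.array([proj(c,jig(x,y,.018)) for x in xs]).astype(np.float32)
        v=cv2.remap(c['color'],g[None,:,0],g[None,:,1],cv2.INTER_LINEAR)[0].astype(float);b=v[:,2]
        lo=b[(xs<-.045)].mean();hi=b[(xs>-.03)].mean();i=np.argmax(b>(lo+hi)/2);print(n,y,'near edge x',xs[i]*1000, lo.round(),hi.round())
E
```

```text
shift [0.458 0.268 0.296] turn [0.0008 0.0019 0.0003] | at [0.4608 0.0076 0.1531] F [-0.2  0.  -0.9] t 11.53 open 0.002
top -0.085 near edge x -52.99999999999999 88.0 84.0
top -0.06 near edge x -28.49999999999997 81.0 95.0
top 0.06 near edge x -22.999999999999964 57.0 69.0
top 0.085 near edge x -32.99999999999997 74.0 169.0
side -0.085 near edge x -49.999999999999986 119.0 197.0
side -0.06 near edge x -50.499999999999986 120.0 183.0
side 0.06 near edge x -49.999999999999986 117.0 198.0
side 0.085 near edge x -49.499999999999986 118.0 198.0
```

Request:
play_rows(
  rows=[
    [0,[0,0.08,0.12],[0,0,0]],
    [0,[0,0.16,0.24],[0,0,0]],
    [0,[0.1,0.235,0.33],[0,0,0]],
    [0,[0.23,0.235,0.33],[0,0,0]],
    [0,[0.35,0.235,0.33],[0,0,0]],
    [0,[0.42,0.235,0.33],[0,0,0]],
    [0,[0.44,0.235,0.33],[0,0,0]],
    [0,[0.44,0.235,0.33],[0,0,0]],
  ],
)

```text
time: 12.35
eef_pos: [0.5596, 0.0775, 0.0172]
tcp_rot: [0.002, 0.709, -0.002, 0.705]
contact_force: [-1.0, 0.8, 0.6]
opening: 0.002
```

```bash
python3 - <<'E'
from h import *
p=jig(-.060,.07);to(p[0],p[1],.016,-.45)
E
```

```text
shift [ 0.004 -0.001  0.036] turn [ 0.0009 -0.0034 -0.0001] | at [0.5596 0.0775 0.0172] F [-1.   0.8  0.6] t 12.35 open 0.002
```

Request:
play_rows(
  rows=[
    [0,[0,0,0.01],[0,0,0]],
    [0,[0,0,0.02],[0,0,0]],
    [0,[0,0,0.02],[0,0,0]],
    [0,[0,0,0.02],[0,0,0]],
    [0,[0,0,0.02],[0,0,0]],
  ],
)

```text
time: 12.77
eef_pos: [0.5675, 0.0773, 0.0216]
tcp_rot: [0.002, 0.706, -0.002, 0.708]
contact_force: [-1.0, 1.3, -0.4]
opening: -0.004
```

Request:
play_rows(
  rows=[
    [0,[0.008,0,0],[0,0,0]],
    [0,[0.017,0,0],[0,0,0]],
    [0,[0.017,0,0.01],[0,0,0]],
    [0,[0.017,0,0.015],[0,0,0]],
    [0,[0.017,0,0.02],[0,0,0]],
    [0,[0.017,0,0.025],[0,0,0]],
    [0,[0.017,0,0.025],[0,0,0]],
    [0,[0.017,0,0.025],[0,0,0]],
  ],
)

```text
time: 13.43
eef_pos: [0.5742, 0.0773, 0.0151]
tcp_rot: [0.002, 0.707, -0.002, 0.707]
contact_force: [-0.0, 0.1, 0.7]
opening: -0.004
```

Request:
play_rows(
  rows=[
    [0,[0,0,0.004],[0,0,0]],
    [0,[0,0,0.008],[0,0,0]],
    [0,[0,0,0.012],[0,0,0]],
    [0,[0,0,0.012],[0,0,0]],
  ],
)

```text
time: 13.77
eef_pos: [0.578, 0.0773, 0.0151]
tcp_rot: [0.002, 0.707, -0.002, 0.707]
contact_force: [-0.0, 0.4, -0.6]
opening: -0.0
```

Request:
play_rows(
  rows=[
    [0,[0,0,0.004],[0,0,0]],
    [0,[0,0,0.008],[0,0,0]],
    [0,[0,0,0.012],[0,0,0]],
    [0,[0,0,0.012],[0,0,0]],
  ],
)

```text
time: 14.1
eef_pos: [0.5816, 0.0773, 0.0151]
tcp_rot: [0.002, 0.707, -0.002, 0.707]
contact_force: [0.7, 0.3, -0.5]
opening: 0.001
```

Request:
play_rows(
  rows=[
    [0,[0,0,0.004],[0,0,0]],
    [0,[0,0,0.008],[0,0,0]],
    [0,[0,0,0.008],[0,0,0]],
    [0,[0,0,0.008],[0,0,0]],
  ],
)

```text
time: 14.43
eef_pos: [0.5837, 0.0773, 0.015]
tcp_rot: [0.002, 0.707, -0.002, 0.707]
contact_force: [-0.4, 0.2, 0.2]
opening: 0.001
```

Request:
play_rows(
  rows=[
    [0,[0,0,0.004],[0,0,0]],
    [0,[0,0,0.007],[0,0,0]],
    [0,[0,0,0.007],[0,0,0]],
    [0,[0,0,0.007],[0,0,0]],
  ],
)

```text
time: 14.77
eef_pos: [0.584, 0.0773, 0.0146]
tcp_rot: [0.002, 0.709, -0.002, 0.705]
contact_force: [-5.1, 0.9, 3.2]
opening: -0.0
```

Request:
play_rows(
  rows=[
    [0,[0,0,0.004],[0,0,0]],
    [0,[0,0,0.007],[0,0,0]],
    [0,[0,0,0.007],[0,0,0]],
    [0,[0,0,0.007],[0,0,0]],
  ],
)

```text
time: 15.1
eef_pos: [0.5842, 0.0774, 0.0143]
tcp_rot: [0.002, 0.711, -0.002, 0.703]
contact_force: [-9.6, -0.4, 6.7]
opening: -0.002
```

The left end is seated: it stalls firmly at x = 0.584. Now the right end.

Request:
play_rows(
  rows=[
    [0,[-0.003,0,-0.02],[0,0,0]],
    [0,[-0.003,0,-0.04],[0,0,0]],
    [0,[-0.003,-0.12,-0.04],[0,0,0]],
    [0,[-0.003,-0.24,-0.04],[0,0,0]],
    [0,[-0.003,-0.36,-0.04],[0,0,0]],
    [0,[-0.003,-0.467,-0.04],[0,0,0]],
    [0,[-0.003,-0.467,-0.04],[0,0,0]],
    [0,[-0.003,-0.467,-0.03],[0,0,0]],
    [0,[-0.003,-0.467,-0.02],[0,0,0]],
    [0,[-0.003,-0.467,-0.02],[0,0,0]],
  ],
)

```text
time: 15.93
eef_pos: [0.5816, -0.0619, 0.016]
tcp_rot: [0.002, 0.707, -0.002, 0.707]
contact_force: [-0.3, 0.5, 0.7]
opening: 0.001
```

Request:
play_rows(
  rows=[
    [0,[0,0,0.003],[0,0,0]],
    [0,[0,0,0.007],[0,0,0]],
    [0,[0,0,0.007],[0,0,0]],
    [0,[0,0,0.007],[0,0,0]],
  ],
)

```text
time: 16.27
eef_pos: [0.5827, -0.062, 0.0156]
tcp_rot: [0.002, 0.707, -0.002, 0.707]
contact_force: [-0.9, 0.0, 0.9]
opening: -0.0
```

Request:
play_rows(
  rows=[
    [0,[0,0,0.003],[0,0,0]],
    [0,[0,0,0.006],[0,0,0]],
    [0,[0,0,0.006],[0,0,0]],
    [0,[0,0,0.006],[0,0,0]],
  ],
)

```text
time: 16.6
eef_pos: [0.5829, -0.0621, 0.0155]
tcp_rot: [0.003, 0.709, -0.002, 0.705]
contact_force: [-6.1, 2.4, 3.6]
opening: 0.0
```

The right end stalls at x = 0.5829, exactly the jig's −0.45° line, so the rule is seated along its whole length. Now the right bolt, from the outside.

Request:
play_rows(
  rows=[
    [0,[-0.003,0,-0.03],[0,0,0]],
    [0,[-0.1,0,-0.05],[0,0,0]],
    [0,[-0.22,0,-0.05],[0,0,0]],
    [0,[-0.34,-0.05,-0.03],[0,0,0]],
    [0,[-0.34,-0.2,0],[0,0,0]],
    [0,[-0.34,-0.35,0.05],[0,0,0]],
    [0,[-0.34,-0.48,0.09],[0,0,0]],
    [0,[-0.34,-0.59,0.09],[0,0,0]],
    [0,[-0.34,-0.59,0.09],[0,0,0]],
    [0,[-0.34,-0.59,0.09],[0,0,0]],
  ],
)

```text
time: 17.43
eef_pos: [0.6107, -0.2427, 0.1181]
tcp_rot: [0.003, 0.706, -0.004, 0.708]
contact_force: [-0.6, 1.0, 0.1]
opening: -0.002
```

```bash
python3 - <<'E'
from h import *
p=jig(-.020,-.24);to(p[0],p[1],.036,-.45)
a=shot('side')
cv2.imwrite('pics/p5.png',cv2.resize(a['color'][90:250,95:295],None,fx=3.75,fy=3.75,interpolation=cv2.INTER_CUBIC)[:,:,::-1])
E
```

```text
shift [ 0.274  0.032 -0.009] turn [-0.0016  0.0011  0.0006] | at [ 0.6107 -0.2427  0.1181] F [-0.6  1.   0.1] t 17.43 open -0.002
```

View pics/p5.png

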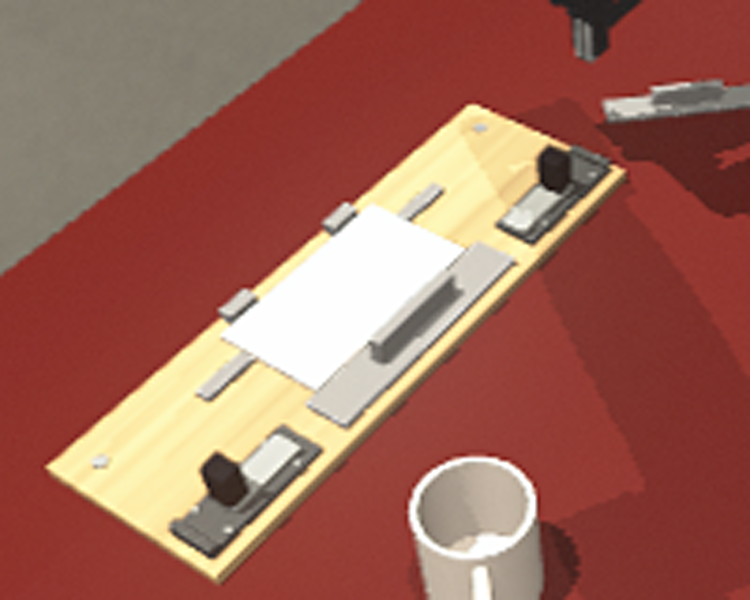

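The rule is flush with the plaque and centred, and the gripper is clear beyond the right bolt. I'll descend and push that bolt home.

Request:
play_rows(
  rows=[
    [0,[0.1,0.01,-0.006],[0,0,0]],
    [0,[0.2,0.01,-0.006],[0,0,0]],
    [0,[0.272,0.01,-0.006],[0,0,0]],
    [0,[0.272,0.01,-0.006],[0,0,0]],
    [0,[0.272,0.01,-0.006],[0,0,0]],
    [0,[0.272,0.01,-0.006],[0,0,0]],
  ],
)

```text
time: 17.98
eef_pos: [0.6099, -0.2364, 0.0379]
tcp_rot: [0.001, 0.706, -0.002, 0.708]
contact_force: [-0.2, -1.2, 0.9]
opening: -0.001
```

Request:
play_rows(
  rows=[
    [0,[0,0.03,0],[0,0,0]],
    [0,[0,0.06,0],[0,0,0]],
    [0,[0,0.09,0],[0,0,0]],
    [0,[0,0.12,0],[0,0,0]],
    [0,[0,0.15,0],[0,0,0]],
    [0,[0,0.18,0],[0,0,0]],
    [0,[0,0.21,0],[0,0,0]],
    [0,[0,0.24,0],[0,0,0]],
    [0,[0,0.25,0],[0,0,0]],
    [0,[0,0.25,0],[0,0,0]],
  ],
)

```text
time: 18.82
eef_pos: [0.6091, -0.1605, 0.036]
tcp_rot: [0.002, 0.707, -0.002, 0.707]
contact_force: [0.0, 0.1, 0.2]
opening: 0.002
```

```bash
python3 - <<'E'
from h import *
p=jig(-.020,-.1563);to(p[0],p[1],.036,-.45)
E
```

```text
shift [-0.     0.037 -0.001] turn [ 0.0015 -0.0007 -0.0008] | at [ 0.6091 -0.1605  0.036 ] F [0.  0.1 0.2] t 18.82 open 0.002
```

Request:
play_rows(
  rows=[
    [0,[0,0.01,0],[0,0,0]],
    [0,[0,0.02,0],[0,0,0]],
    [0,[0,0.03,0],[0,0,0]],
    [0,[0,0.037,0],[0,0,0]],
    [0,[0,0.037,0],[0,0,0]],
    [0,[0,0.037,0],[0,0,0]],
  ],
)

```text
time: 19.32
eef_pos: [0.6091, -0.1505, 0.0359]
tcp_rot: [0.003, 0.707, -0.002, 0.707]
contact_force: [-0.2, -1.1, 0.3]
opening: -0.0
```

Request:
play_rows(
  rows=[
    [0,[0,0.004,0],[0,0,0]],
    [0,[0,0.008,0],[0,0,0]],
    [0,[0,0.012,0],[0,0,0]],
    [0,[0,0.012,0],[0,0,0]],
  ],
)

```text
time: 19.65
eef_pos: [0.6092, -0.1497, 0.0361]
tcp_rot: [0.0, 0.707, -0.004, 0.707]
contact_force: [-0.9, -7.6, -2.6]
opening: 0.006
```

The right bolt is home: it stalls at y = −0.1497 under 7.6 N, against −0.1495 predicted. On to the left bolt.

Request:
play_rows(
  rows=[
    [0,[0,-0.04,0],[0,0,0]],
    [0,[-0.12,-0.06,0],[0,0,0]],
    [0,[-0.25,-0.06,0],[0,0,0]],
    [0,[-0.35,-0.03,0],[0,0,0]],
    [0,[-0.35,0.95,0],[0,0,0]],
    [0,[-0.35,0.95,0],[0,0,0]],
    [0,[-0.35,0.95,0],[0,0,0]],
    [0,[-0.35,0.95,0],[0,0,0]],
    [0,[-0.35,0.95,0],[0,0,0]],
    [0,[-0.35,0.95,0],[0,0,0]],
  ],
)

```text
time: 20.48
eef_pos: [0.6108, 0.0958, 0.1417]
tcp_rot: [0.003, 0.707, -0.002, 0.707]
contact_force: [0.2, 0.5, -0.0]
opening: -0.002
```

```bash
python3 - <<'E'
from h import *
p=jig(-.020,.245);to(p[0],p[1],.036,-.45)
E
```

```text
shift [ 0.353  0.519 -0.   ] turn [ 0.0005  0.0002 -0.0009] | at [0.6108 0.0958 0.1417] F [ 0.2  0.5 -0. ] t 20.48 open -0.002
```

Request:
play_rows(
  rows=[
    [0,[0,0.519,0],[0,0,0]],
    [0,[0,0.519,0],[0,0,0]],
    [0,[0,0.519,0],[0,0,0]],
    [0,[0,0.519,0],[0,0,0]],
    [0,[0,0.519,0],[0,0,0]],
    [0,[0,0.519,0],[0,0,0]],
    [0,[0,0.519,0],[0,0,0]],
  ],
)

```text
time: 21.07
eef_pos: [0.612, 0.2492, 0.1412]
tcp_rot: [0.002, 0.707, -0.002, 0.707]
contact_force: [0.2, -0.6, 0.1]
opening: -0.002
```

```bash
python3 - <<'E'
from h import *
p=jig(-.020,.245);to(p[0],p[1],.036,-.45)
E
```

```text
shift [0.351 0.009 0.   ] turn [ 0.001  -0.0004 -0.0001] | at [0.612  0.2492 0.1412] F [ 0.2 -0.6  0.1] t 21.07 open -0.002
```

Request:
play_rows(
  rows=[
    [0,[0.12,0,0],[0,0,0]],
    [0,[0.24,0,0],[0,0,0]],
    [0,[0.35,0,0],[0,0,0]],
    [0,[0.35,0,0],[0,0,0]],
    [0,[0.35,0,0],[0,0,0]],
    [0,[0.35,0,0],[0,0,0]],
  ],
)

```text
time: 21.57
eef_pos: [0.6136, 0.2486, 0.0383]
tcp_rot: [0.003, 0.706, -0.003, 0.708]
contact_force: [1.1, 1.1, 0.4]
opening: -0.004
```

Request:
play_rows(
  rows=[
    [0,[0,-0.03,0],[0,0,0]],
    [0,[0,-0.06,0],[0,0,0]],
    [0,[0,-0.09,0],[0,0,0]],
    [0,[0,-0.12,0],[0,0,0]],
    [0,[0,-0.15,0],[0,0,0]],
    [0,[0,-0.18,0],[0,0,0]],
    [0,[0,-0.21,0],[0,0,0]],
    [0,[0,-0.24,0],[0,0,0]],
    [0,[0,-0.26,0],[0,0,0]],
    [0,[0,-0.26,0],[0,0,0]],
  ],
)

```text
time: 22.4
eef_pos: [0.6112, 0.1697, 0.0359]
tcp_rot: [0.002, 0.708, -0.003, 0.707]
contact_force: [1.0, 0.3, -0.1]
opening: 0.002
```

Request:
play_rows(
  rows=[
    [0,[0,-0.01,0],[0,0,0]],
    [0,[0,-0.02,0],[0,0,0]],
    [0,[0,-0.028,0],[0,0,0]],
    [0,[0,-0.032,0],[0,0,0]],
    [0,[0,-0.034,0],[0,0,0]],
    [0,[0,-0.034,0],[0,0,0]],
  ],
)

```text
time: 22.9
eef_pos: [0.611, 0.162, 0.0358]
tcp_rot: [0.003, 0.707, -0.002, 0.707]
contact_force: [-0.2, 5.5, -1.4]
opening: 0.002
```

Request:
play_rows(
  rows=[
    [0,[0,-0.004,0],[0,0,0]],
    [0,[0,-0.007,0],[0,0,0]],
    [0,[0,-0.007,0],[0,0,0]],
  ],
)

```text
time: 23.15
eef_pos: [0.611, 0.1619, 0.0359]
tcp_rot: [0.004, 0.707, -0.001, 0.707]
contact_force: [0.3, 11.3, -3.1]
opening: -0.005
```

Request:
play_rows(
  rows=[
    [0,[0,0.05,0],[0,0,0]],
    [0,[-0.12,0.08,0],[0,0,0]],
    [0,[-0.25,0.08,0],[0,0,0]],
    [0,[-0.38,0.2,0],[0,0,0]],
    [0,[-0.38,0.33,0],[0,0,0]],
    [0,[-0.38,0.46,0],[0,0,0]],
    [0,[-0.38,0.6,0],[0,0,0]],
    [0,[-0.38,0.6,0],[0,0,0]],
    [0,[-0.38,0.6,0],[0,0,0]],
  ],
)

```text
time: 23.9
eef_pos: [0.6121, 0.3415, 0.1503]
tcp_rot: [0.0, 0.707, -0.001, 0.707]
contact_force: [0.5, 0.4, -0.3]
opening: -0.003
```

```bash
python3 - <<'E'
from h import *
a=shot('top');b=shot('side');s=ctrl.get_state();print(s['eef_pos'],s['contact_force'],s['time'])
A=cv2.resize(a['color'][85:175,165:325],(640,360),interpolation=cv2.INTER_CUBIC);B=cv2.resize(b['color'][110:240,90:290],(360,234),interpolation=cv2.INTER_CUBIC)
C=np.zeros((600,640,3),np.uint8);C[:360]=A;C[363:597,:360]=B
cv2.imwrite('pics/p6.png',C[:,:,::-1])
E
```

```text
[0.61244859 0.33869234 0.14988063] [-0.17516569 -0.16831713  0.52203943] 24.0
```

View pics/p6.png

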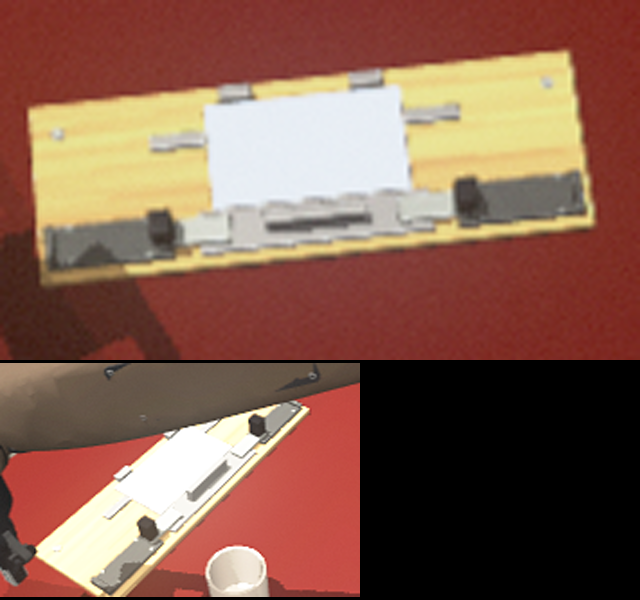

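The last view shows both grips home, at crop (160,228) and (467,196), with their tongues over the rule's ends. The rule is flush and centred, and the robot is clear.

```bash
python3 -c "
from plant import ctrl
print(ctrl.sign_off())"
```

```text
the job is handed in; nothing more can be done
None
```

The jig is set up for ruling and the job was handed in at about 24 s; the sign-off reports no verdict, so the result rests on my own checks.

**What was done**
- **Left bolt out:** I pushed it with shut fingers to its outer stop, where it stalled under 8 N at the predicted spot.
- **Straightedge:** I picked the middle-sized one (measured about 211 × 42 mm) by its rib and set it on the deck. I slid it against the plaque, let go, then nudged its near edge low down, close to each end.
- **Bolts home:** I pushed the right bolt, then the left, to their inner stops. They stalled under 7.6 N and 11 N, within about 1 mm of where I predicted.

**Last checks**
- **Flush:** both ends stalled against the plaque at x = 0.5840 and 0.5829 m. That fits the jig's −0.45° angle, so I expect almost no gap.
- **Final picture:** the straightedge lies flat and centred under both tongues, with the gripper well clear. Nothing the robot did came near the mug, bowl or block, but I did not re-measure their positions.
- **What failed:** one attempt to measure the straightedge's near edge from the images gave nothing useful. The arm blocked the top view, and the side view picked up the deck edge instead. I relied on the contact readings and pictures.

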